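# Clamp a block in the bench screw press

## Task

Set the wooden block in the pocket of the press's sliding tray, push the tray fully home, then wind the crank clockwise until the pad just meets the block, and from that point give it half a turn more and no further. Let go and leave the block clamped, without disturbing the things lying around.

Things in the scene. Friction and masses are not known exactly. Their poses are not given: they have to be found in the camera images.
- block_c (a point): centre of the loose plain wooden block, 50 x 40 x 50 mm (its own x, y, z), 0.1 kg or so, standing on the table near the front edge to the robot's right, half-way up (25 mm over its underside); grasp it across its 40 mm (its y axis)
- tray_pocket (a point): centre of the pocket floor in the press's aluminium sliding tray, 20 mm above the table. Pocket 58 mm along its x, 48 mm along its y, with dark lips 6 mm high and 6 mm thick all round; nothing round it is higher. Its x axis points the way the tray slides home, level, under the screw. The block goes in standing, its x along the pocket's x (either way round)
- tray_grip (a point): black upright post at the outer end of the tray, 18 mm across and its top 80 mm above the table; this point is on its axis, 58 mm above the table, 135 mm outward of the pocket's centre. Same axes as tray_pocket. Grasp it from above to push the tray
- press_tray (a joint): travel of the tray in m: 0 fully out, 0.13 fully home against its stop, pocket centred under the pad. Slides stiffly with about 2.5 N
- crank_axis (a point): point on the upright axis of the screw at the mid-height of the crank's wooden grip, about 0.30 m above the table at crank value 0; it sinks with the crank. Under it stands the green portal frame: crossbar 40 mm wide, 165 mm long across the tray's way, its top 189 mm above the table. Upper face of the crank arm 28 mm below this point
- crank_knob (a point): centre of the crank's upright wooden grip: 22 mm across, 48 mm tall, turning freely on its pin, 55 mm from the screw's axis, so it can be held and led round in a circle without turning the hand
- crank (a joint): angle of the crank in rad, growing clockwise seen from above; a full turn lowers crank, ram and pad by 30 mm (multi-start screw). At 0 the grip lies from the axis along the pocket's +x. It starts between 0 and 1.6, the pad then well above the block's height; range to 15.7; it stays where it is left. Idle friction 0.50 N m (9 N at the grip)
- ram: the ram driven by the screw, carrying the round 46 mm pad; origin on the axis, at table height at crank 0: no sign of the pad, whose stem length differs (7 mm either way), unmeasured. Contact comes at crank 5.9 to 9.0. The pad's spring is preloaded: 45 N almost from contact (about +0.21 N m on the crank, 3.9 N at the grip, within 0.3 rad), then 2.5 N per mm (0.057 N m per rad)
Things that resemble listed ones, but are neither listed nor needed, are in the scene too. Leave any red look-alike of the part that bears block_c alone.

How it is judged:
By the outcome, as a careful person would: the job done as asked, in the order asked, and still so for the second after the job is handed in, with the robot touching nothing.
It also fails if it takes over 72 s, if anything falls off the work surface, if the arm or the gripper's body presses on something with over 40 N, if the wrist force passes 120 N, or if a joint passes its speed limit or range.

## Robot

A 6-joint arm with a two-finger parallel gripper is mounted at the origin on a cart in front of the work surface, level with it; the furniture and walls round the work are solid. World frame = base frame: x ahead of the robot, y to its left, z up, the work surface at z = 0. Lengths are in m, angles in rad, forces in N, time in s.
With the tool pointing down it reaches from about 0.325 to 0.925 m from the base axis. Payload 3.1 kg.
Tool frame: the origin (TCP) lies between the finger pads; the fingertips stand 19 mm ahead of it and the grasp point (between the pads) is the TCP (manip.tips_ahead is the z of the fingertips in the tool frame, in m); z points along the fingers, y is the direction in which the jaws open and shut (so a half turn about z gives the same grasp; the last joint's range is limited). The gripper opens to 85 mm and grips with 20 to 120 N. Pads are 22 mm wide; open, the fingers measure 114 mm over their backs; the gripper's body (76 mm by 85 mm) begins 54 mm behind the grasp point. The pads swing forward as they close: fully open they stand 13 mm farther back than shut.
Start: joints at [-1.306, 0.217, 1.613, -0, 1.311, -0.112], TCP at [0.23, -0.581, 0.227] pointing down, gripper open.
Joint ranges: [-2.75, 2.75], [-0.78, 2.1], [0.31, 2.55], [-1.13, 4.27], [0.13, 2.63], [-2.58, 2.58]. Speed limits (rad/s): [2.79, 2.79, 3.14, 3.14, 3.14, 3.14].

## Interface

Orientations are given as [roll, pitch, yaw] about the fixed x, y, z axes, in that order (R = Rz(yaw) Ry(pitch) Rx(roll)).
In Python, from workcell import manip, cams gives the robot as it stands. The module is installed in compiled form; this text tells all that it offers.
- The arm moves only by the tool step_arm, never from a script. Its arguments are lists of equal length, an entry for each row: "xyz": the shift along the tool's x, y, z in mm, a list of three; "turn": the turn about the tool's z in rad; "gripper": the finger opening in mm, from 0 to 85.4. In form: {"xyz": [[dx, dy, dz], ...], "turn": [turn, ...], "gripper": [gripper, ...]}. A call has 1 to 20 rows; each row is the pose to reach, as a shift and turn from the pose measured when the call began, along the tool's axes at that moment; what a row does not reach only later rows make up. A row lasts 1/10 s, in which the tool goes at most 50 mm and 8.59 degrees, less where a joint would pass 70% of its speed; a pose out of reach is approached as far as the arm can. A call with a gripper value outside its range is refused whole. The fingers move at their own pace and stop on an object; the grip force is fixed at half the most. Time passes only in rows, so rows that repeat a pose let the fingers close. It gives the time, the measured TCP pose, the force and the opening at its end, in the units of the state.
- manip.observe(): the state, without advancing time (a new reading comes with each control period).
- cams.get_image(name): name is "side" or "top"; returns (picture, depth): 400x640x3 uint8, blue, green, red; 400x640 float32, m along the optical axis (not along the pixel's ray), 0 where there is no reading.
- cams.camera_model(name): a dict with "fov_y" (degrees; the focal length in pixels is half the picture's height over the tangent of half this angle, whatever the lens; pixels are square), "cx", "cy" (the principal point, pixels), "origin" and "attitude" of the camera in the world. Camera axes: x right, y up, looking along -z (the intrinsics and any distortion apply to the point x, -y, -z); pixel columns grow to the right and rows downward; lengths in m; the calibration is good to about 2 mm. A picture is of the moment at which its call begins. camera_model takes no time and is no camera call.
- manip.close_job(): hands the job in, once; it reports no verdict.
The state is a dict: "time": time; "joint_positions": joint angles; "qvel": joint speeds; "tau": joint torques, N m; "eef_pos": TCP position; "tool_rot": TCP orientation; "contact_force": force on the tool from outside, world axes, zero at the start; "wrist_torque": the same for the moment, N m; "finger_gap": opening from 0.0 (shut) to 1.0 (fully open).
Only numpy, scipy, OpenCV 4.12 (cv2) and the standard library are available. Lean on these libraries where they do the work, as an engineer would, in place of code of your own. Each camera call takes 0.05 s, during which the arm holds its last target. There are 200 camera calls.

## Working session

There is one attempt and no reset: what is moved stays moved. The work goes in short steps, Python scripts to look and compute and a tool call to move; the robot and the scene stay as the last step left them, time stands still between calls to the robot, and variables do not carry over. Pictures are saved under pics/ and viewed, about 8 in all and at most 12, crops included, and the job is handed in when it is done.

Besides the shell and the picture viewer there is one more tool, called in YAML: its name, and indented under it one key for each argument. step_arm: Moves the arm, as the interface text tells. Its arguments: {"type":"object","properties":{"xyz":{"type":"array"},"turn":{"type":"array"},"gripper":{"type":"array"}},"required":["xyz","turn","gripper"]}

```bash
mkdir -p pics; cat > h.py <<'E'
import numpy as np, cv2
from workcell import manip, cams
def grab(n,tag):
    im,d=cams.get_image(n); cv2.imwrite(f'pics/{tag}.png',im); np.save(f'pics/{tag}.npy',d); return im,d
E
python3 - <<'E'
from h import *
for n in('top','side'):
    grab(n,n+'0'); print(n,cams.camera_model(n))
print(manip.observe())
E
```

```text
top {'fov_y': 53.63123062318464, 'cx': 318.66490321434503, 'cy': 197.92386743812708, 'origin': array([0.44779865, 0.02198305, 1.14302815]), 'attitude': array([ 0.07559497, -0.01578409, -1.55818111])}
side {'fov_y': 54.90645118155203, 'cx': 323.06815604077104, 'cy': 207.9358226791915, 'origin': array([0.31749905, 0.84368787, 0.6149003 ]), 'attitude': array([ 1.09876053,  0.01308759, -2.90135223])}
{'time': 0.1, 'joint_positions': array([-1.30619733e+00,  2.17679220e-01,  1.61477453e+00,  2.96754087e-05,
        1.31134930e+00, -1.12234872e-01]), 'qvel': array([ 0.00165103, -0.00125306, -0.00302513, -0.00097346, -0.00050924,
       -0.00021851]), 'tau': array([-1.80899792e-04, -3.98074365e+01, -3.04970634e+01, -1.19579186e-04,
        4.20950353e-03, -5.37597870e-06]), 'eef_pos': array([ 0.22979667, -0.58041068,  0.22599813]), 'tool_rot': array([-3.13939938e+00, -2.76047609e-04,  3.76825924e-01]), 'contact_force': array([0.12311111, 0.61051785, 0.07187763]), 'wrist_torque': array([ 0.03599208,  0.02308872, -0.00721612]), 'finger_gap': 0.9980827441069983}
```

View pics/top0.png

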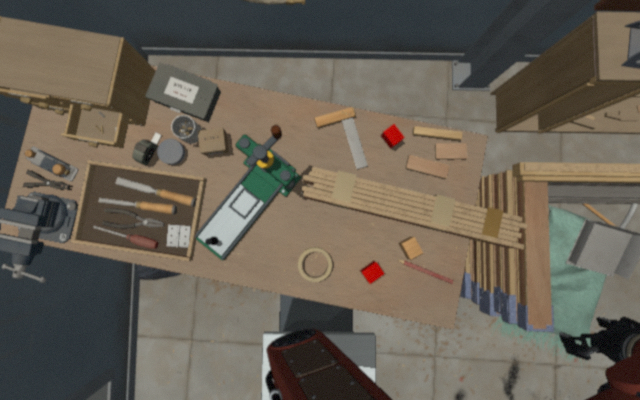

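View pics/side0.png

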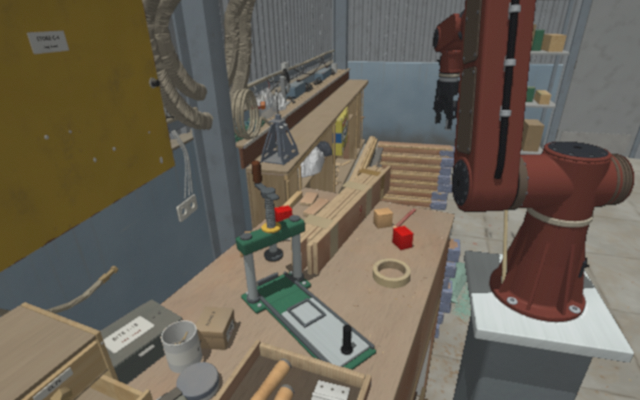

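Top view: the plain wooden block is at about (411,248). There are red cubes at (373,272) and (392,135). The press has its crank at (265,158), its knob at (276,131), the pocket at about (243,205) and the black post at (213,240).

```bash
cat >> h.py <<'E'
from scipy.spatial.transform import Rotation as Ro
def cam(n):
    c=cams.camera_model(n); f=200/np.tan(np.radians(c['fov_y']/2)); return c,f,Ro.from_euler('xyz',c['attitude']).as_matrix()
def ray(n,uv):
    c,f,R=cam(n); uv=np.atleast_2d(uv).astype(float)
    d=np.c_[(uv[:,0]-c['cx'])/f,-(uv[:,1]-c['cy'])/f,-np.ones(len(uv))]
    return np.array(c['origin']),d@R.T
def onz(n,uv,z):
    o,d=ray(n,uv); return o+d*((z-o[2])/d[:,2])[:,None]
def cloud(n,D):
    v,u=np.mgrid[:400,:640]; o,d=ray(n,np.c_[u.ravel(),v.ravel()]); P=o+d*D.ravel()[:,None]; return P.reshape(400,640,3)
def proj(n,P):
    c,f,R=cam(n); q=(np.atleast_2d(P)-c['origin'])@R; return np.c_[c['cx']+f*q[:,0]/-q[:,2],c['cy']-f*q[:,1]/-q[:,2]]
E
python3 - <<'E'
from h import *
T=cv2.imread('pics/top0.png');D=np.load('pics/top0.npy');P=cloud('top',D)
for u,v in[(411,248),(373,272),(340,230),(243,205),(213,239),(265,158),(276,131),(250,150),(285,190)]: print(u,v,P[v,u].round(3),T[v,u])
a=cv2.resize(T[115:265,190:310],None,fx=4,fy=4,interpolation=cv2.INTER_CUBIC)
b=cv2.resize(T[225:275,385:435],(300,300),interpolation=cv2.INTER_CUBIC)
S=cv2.imread('pics/side0.png')
e=cv2.resize(S[200:250,360:410],(300,300),interpolation=cv2.INTER_CUBIC)
o=np.zeros((600,780,3),np.uint8);o[:,:480]=a;o[:300,480:]=b;o[300:,480:]=e
cv2.imwrite('pics/crop1.png',o)
E
```

```text
411 248 [ 0.396 -0.249  0.055] [ 88 135 177]
373 272 [ 0.33  -0.145  0.054] [  7  10 179]
340 230 [ 0.443 -0.058  0.   ] [103 124 144]
243 205 [0.51  0.219 0.023] [196 197 188]
213 239 [0.414 0.291 0.061] [ 9  8 12]
265 158 [0.608 0.134 0.233] [40 36 39]
276 131 [0.648 0.101 0.329] [24 44 82]
250 150 [0.636 0.177 0.185] [72 98 44]
285 190 [0.555 0.102 0.011] [75 89 61]
```

View pics/crop1.png

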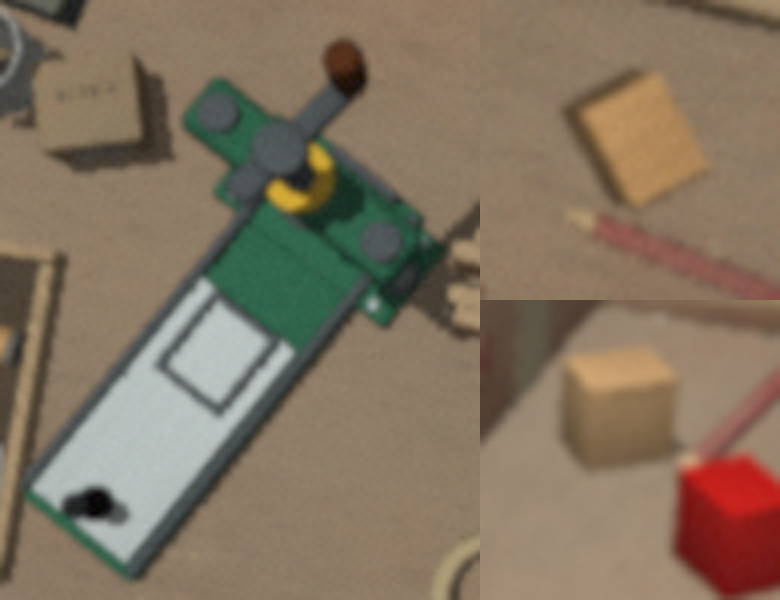

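The crop confirms a plain wooden block at top (411,248) / side (384,217). The red cubes are look-alikes and the box at (213,140) is larger and printed. The pocket rim, post, hub and grip all show clearly.

```bash
cat > m.py <<'E'
from h import *
def blob(m,box):
    u0,v0,u1,v1=box; k=np.zeros(m.shape,np.uint8); k[v0:v1,u0:u1]=m[v0:v1,u0:u1]
    n,l,s,c=cv2.connectedComponentsWithStats(k); i=1+np.argmax(s[1:,4]); return (l==i).astype(np.uint8)
def rect(n,m,z):
    c=max(cv2.findContours(m,0,1)[0],key=cv2.contourArea)[:,0]
    # half-pixel grow through upsampled mask
    M=cv2.resize(m*255,None,fx=8,fy=8,interpolation=cv2.INTER_LINEAR)>127
    c=max(cv2.findContours(M.astype(np.uint8),0,1)[0],key=cv2.contourArea)[:,0]
    w=onz(n,(c+.5)/8-.5,z)
    (x,y),(a,b),t=cv2.minAreaRect((w[:,:2]*1000).astype(np.float32)); return x,y,a,b,t
E
python3 - <<'E'
from m import *
T=cv2.imread('pics/top0.png');D=np.load('pics/top0.npy');P=cloud('top',D)
h=cv2.cvtColor(T,cv2.COLOR_BGR2HSV)
print('depth around',P[244:253,411,2].round(3), P[248,395:428,2].round(3))
bm=blob(((h[...,1]>95)&(h[...,2]>120)).astype(np.uint8),(385,225,435,275))
print('block',rect('top',bm,.05),bm.sum())
bm2=blob(((P[...,2]>.045)).astype(np.uint8),(390,225,430,270)); print('block depth',rect('top',bm2,.05),bm2.sum())
# inner pocket: bright area enclosed by lips; outer lip
g=T.min(2)
inn=blob((g>150).astype(np.uint8),(232,190,257,216)); 
for n in [1]: print('pocket inner',rect('top',inn,.02),inn.sum())
post=blob(((g<60)&(P[...,2]>.065)).astype(np.uint8),(200,225,230,255)); 
v,u=np.nonzero(post); print('post',len(u),onz('top',[u.mean(),v.mean()],.08), P[v,u].mean(0))
kn=(P[...,2]>.31).astype(np.uint8); kn=blob(kn,(255,115,295,160)); v,u=np.nonzero(kn);print('knob',len(u),u.mean(),v.mean(),np.median(P[v,u],axis=0),P[v,u].max(0))
for r in range(150,172,2): print(r,P[r,252:290:2,2].round(3))
S=np.load('pics/side0.npy');Q=cloud('side',S);
print(Q[165:215:4,258,2].round(3))
E
```

```text
depth around [0.053 0.049 0.053 0.054 0.055 0.053 0.051 0.052 0.052] [-0.007  0.     0.003 -0.001 -0.001  0.001  0.004  0.019  0.03   0.048
  0.051  0.051  0.048  0.051  0.048  0.047  0.055  0.047  0.055  0.048
  0.053  0.048  0.053  0.052  0.048  0.053 -0.    -0.001 -0.     0.001
 -0.001  0.002  0.003]
block (396.0999755859375, -253.08700561523438, 55.89562225341797, 44.599693298339844, 26.770030975341797) 295
block depth (397.9541015625, -252.77734375, 52.253536224365234, 43.30056381225586, 26.88062858581543) 273
pocket inner (516.2955322265625, 216.76513671875, 47.182579040527344, 58.497982025146484, 52.636451721191406) 315
post 31 [[0.40938469 0.29591827 0.08      ]] [0.40931546 0.29643758 0.07792542]
knob 91 275.45054945054943 129.76923076923077 [0.65170032 0.10304137 0.32560578] [0.66296473 0.11216431 0.32897057]
150 [ 0.181  0.277  0.28   0.277  0.28   0.279  0.279  0.277  0.014  0.01
  0.008  0.001  0.003  0.001 -0.004  0.001 -0.001  0.002 -0.   ]
152 [ 0.185  0.278  0.281  0.278  0.28   0.278  0.277  0.279  0.191  0.19
  0.024  0.022  0.004  0.003 -0.001  0.001  0.001  0.004
[... 547 characters left out ...]
1]
162 [0.275 0.277 0.187 0.191 0.19  0.189 0.194 0.191 0.19  0.189 0.187 0.184
 0.182 0.183 0.184 0.017 0.023 0.023 0.023]
164 [0.275 0.022 0.011 0.189 0.19  0.188 0.191 0.19  0.19  0.187 0.183 0.183
 0.183 0.185 0.182 0.185 0.177 0.009 0.023]
166 [0.02  0.014 0.006 0.009 0.192 0.19  0.188 0.19  0.191 0.183 0.183 0.187
 0.183 0.185 0.183 0.186 0.181 0.181 0.013]
168 [0.015 0.012 0.014 0.013 0.018 0.117 0.182 0.183 0.185 0.187 0.185 0.187
 0.185 0.185 0.187 0.184 0.185 0.185 0.185]
170 [0.01  0.015 0.015 0.011 0.012 0.015 0.119 0.179 0.183 0.183 0.186 0.185
 0.184 0.184 0.183 0.18  0.19  0.192 0.185]
[ 0.319  0.31   0.3    0.291  0.281  0.274 -0.239 -0.265 -0.283 -0.31
 -0.334 -0.358 -0.389]
```

```bash
python3 - <<'E'
from m import *
T=cv2.imread('pics/top0.png');P=cloud('top',np.load('pics/top0.npy'))
z=P[...,2]
roi=(225,120,310,200)
print('pillars mid',onz('top',[[244.3,142.5],[285.3,175.3],[264.75,158.9]],.191))
def pts(lo,hi,box):
    u0,v0,u1,v1=box; q=P[v0:v1,u0:u1].reshape(-1,3); return q[(q[:,2]>lo)&(q[:,2]<hi)]
q=pts(.165,.215,roi); r=cv2.minAreaRect((q[:,:2]*1000).astype(np.float32)); print('bar',r,len(q))
q=pts(.265,.29,roi); print('arm',cv2.minAreaRect((q[:,:2]*1000).astype(np.float32)),np.median(q,0))
print('hub',onz('top',[[259.25,152]],.279))
q=pts(.315,.34,roi); print('knob',np.median(q,0),cv2.minEnclosingCircle((q[:,:2]*1000).astype(np.float32)))
kn=blob((z>.31).astype(np.uint8),(255,115,295,160)); print(rect('top',kn,.323))
# tray rails edges / aluminium tray rect
g=T.min(2); al=blob((g>140).astype(np.uint8),(190,170,270,260)); 
c=cv2.morphologyEx(al,cv2.MORPH_CLOSE,np.ones((15,15),np.uint8)); print('tray',rect('top',c,.02))
gm=blob(((z>.008)&(z<.05)).astype(np.uint8),(190,180,265,265)); print('base',rect('top',gm,.022))
# side view checks
S=cv2.imread('pics/side0.png'); Q=cloud('side',np.load('pics/side0.npy'))
b=Q[200:235,370:400].reshape(-1,3); b=b[(b[:,2]>.043)&(b[:,1]<-.2)]; print('side block top',b.mean(0),cv2.minAreaRect((b[:,:2]*1000).astype(np.float32)))
k=Q[155:190,245:275].reshape(-1,3); k=k[(k[:,2]>.27)&(k[:,1]>0)&(k[:,1]<.25)]; print('side knob',k.min(0),k.max(0),k.mean(0))
p=Q[320:360,335:360].reshape(-1,3); p=p[(p[:,2]>.03)&(p[:,2]<.1)]; print('side post',p.min(0),p.max(0),np.median(p,0))
print('proj axis/pocket/block',proj('side',[[.62,.1386,.3],[.5163,.2168,.02],[.396,-.252,.05],[.652,.103,.3]]))
E
```

```text
pillars mid [[0.65276047 0.19042487 0.191     ]
 [0.57389756 0.08932388 0.191     ]
 [0.61323522 0.13987756 0.191     ]]
bar ((614.834716796875, 140.999755859375), (164.29949951171875, 42.39301300048828), 51.32213592529297) 894
arm ((623.2701416015625, 134.09109497070312), (30.61511993408203, 94.98221588134766), 51.93936538696289) [0.61536452 0.13972412 0.27705948]
hub [[0.61312214 0.14142982 0.279     ]]
knob [0.65245215 0.1030574  0.32570483] ((653.783935546875, 102.85792541503906), 10.67471694946289)
(652.037353515625, 102.38823699951172, 23.259902954101562, 20.740188598632812, 1.1402848958969116)
tray (468.9719543457031, 253.89773559570312, 87.29735565185547, 190.21038818359375, 52.219844818115234)
base (468.77655029296875, 263.43670654296875, 227.3013153076172, 211.40219116210938, 1.3146240711212158)
side block top [ 0.39809386 -0.24953727  0.04920845] ((414.2322998046875, -283.00640869140625), (53.19535446166992, 115.81653594970703), 29.612621307373047)
side knob [0.60191893 0.09680624 0.27067861] [0.66518597 0.14859861 0.32653378] [0.64606762 0.11508137 0.29612223]
side post [0.40170055 0.29327548 0.03039657] [0.41869571 0.31171343 0.08191207] [0.40920748 0.30700405 0.06227451]
proj axis/pocket/block [[265.69111965 178.65592537]
 [306.79802554 312.34765548]
 [383.58948506 210.62934869]
 [258.04856731 171.43405002]]
```

step_arm:
  xyz:
    - [35,-30,10]
    - [70,-61,20]
    - [105,-92,30]
    - [140,-123,40]
    - [175,-154,50]
    - [210,-185,60]
    - [245,-216,70]
    - [276,-243,80]
    - [276,-243,80]
    - [276,-243,80]
  turn: [-0.09,-0.09,-0.09,-0.09,-0.09,-0.09,-0.09,-0.09,-0.09,-0.09]
  gripper: [65,65,65,65,65,65,65,65,65,65]

```text
time: 1.1
eef_pos: [0.3968, -0.2518, 0.146]
tool_rot: [-3.139, 0.001, 0.469]
contact_force: [-0.7, -0.3, 0.5]
finger_gap: 0.758
```

```bash
python3 - <<'E'
from m import *
# refine block top / pocket in side view
S=cv2.imread('pics/side0.png'); h=cv2.cvtColor(S,cv2.COLOR_BGR2HSV); Q=cloud('side',np.load('pics/side0.npy'))
for c in[(376,212),(393,210),(397,222)]: print(c,S[c[1],c[0]],Q[c[1],c[0]].round(3))
q=Q[200:235,370:400]; m=((q[...,2]>.042)&(q[...,0]<.45)&(q[...,0]>.34)&(q[...,1]>-.31)).astype(np.uint8)
M=np.zeros((400,640),np.uint8);M[200:235,370:400]=m; print('block side',rect('side',blob(M,(360,190,410,240)),.05))
g=S.min(2); inn=blob((g>125).astype(np.uint8),(290,300,323,326)); print('pocket side',rect('side',inn,.02),inn.sum())
print(g[300:326:2,290:324:2])
# pad
print('pad', [ (v,Q[v,273].round(3).tolist(),S[v,273].tolist()) for v in range(236,266,2)])
E
```

```text
(376, 212) [102 143 179] [ 0.419 -0.242  0.047]
(393, 210) [113 135 157] [ 0.372 -0.359  0.001]
(397, 222) [107 126 155] [ 0.352 -0.278  0.   ]
block side (396.46051025390625, -245.63478088378906, 57.89828872680664, 60.43067169189453, 25.273895263671875)
pocket side (518.2925415039062, 216.18597412109375, 47.91399002075195, 57.358978271484375, 51.69053649902344) 360
[[ 62  62  63  61  61  65  75  79  76  81 127 171 159 108  89 104 122]
 [ 63  62  62  66  77  82  76  98 137 121  85 121 163 166 127  87  99]
 [ 62  64  75  84  79  98 137 167 173 169 128  80 109 159 174 134  87]
 [ 73  83  79  83 130 168 173 172 174 174 168 138  86 102 155 172 138]
 [ 79  79 122 157 174 174 175 173 173 173 173 172 149  93  97 146 171]
 [ 82 146 173 174 174 172 173 174 175 173 174 173 174 156  93  88 135]
 [ 83 113 159 174 175 174 173 174 174 174 173 174 175 174 159 102  85]
 [133  82 108 159 173 175 174 173 173 175 175 174 173 175 172 149  90]
 [170 129  84 107 152 174 175 174 172 173 174 175 174 161 130  95  75]
 [172 171 134  83 100 153 173 175 174 173 173 170 147 107  81  91 141]
 [173 172 169 133  84
[... 158 characters left out ...]
  76 105 153 172 173 173 175 175]]
pad [(236, [0.604, 0.162, 0.174], [51, 63, 38]), (238, [0.605, 0.163, 0.169], [49, 62, 36]), (240, [0.606, 0.161, 0.163], [51, 62, 38]), (242, [0.606, 0.161, 0.158], [48, 60, 36]), (244, [0.612, 0.149, 0.144], [71, 76, 66]), (246, [0.612, 0.15, 0.139], [90, 92, 88]), (248, [0.613, 0.148, 0.132], [92, 93, 89]), (250, [0.613, 0.149, 0.128], [91, 92, 88]), (252, [0.612, 0.152, 0.124], [69, 70, 66]), (254, [0.612, 0.152, 0.119], [53, 53, 50]), (256, [0.61, 0.159, 0.118], [56, 55, 52]), (258, [0.608, 0.164, 0.116], [76, 75, 71]), (260, [0.609, 0.162, 0.109], [55, 57, 55]), (262, [0.67, 0.022, -0.002], [99, 116, 131]), (264, [0.666, 0.034, 0.0], [117, 138, 156])]
```

step_arm:
  xyz:
    - [0,0,40]
    - [0,0,75]
    - [0,0,100]
    - [0,0,114]
    - [0,0,116]
    - [0,0,116]
    - [0,0,116]
    - [0,0,116]
    - [0,0,116]
    - [0,0,116]
    - [0,0,116]
    - [0,0,116]
  turn: [0,0,0,0,0,0,0,0,0,0,0,0]
  gripper: [65,65,65,65,65,65,30,30,30,30,30,30]

```text
time: 2.3
eef_pos: [0.398, -0.253, 0.0317]
tool_rot: [3.141, -0.0, 0.47]
contact_force: [-1.2, -0.3, 6.6]
finger_gap: 0.448
```

step_arm:
  xyz:
    - [0,0,-35]
    - [0,0,-75]
    - [0,0,-118]
    - [25,-28,-118]
    - [50,-57,-118]
    - [77,-88,-118]
    - [104,-119,-118]
    - [131,-150,-118]
    - [158,-181,-118]
    - [185,-212,-118]
    - [212,-243,-118]
    - [239,-274,-118]
    - [266,-304,-118]
    - [290,-332,-118]
    - [308,-353,-118]
    - [319,-365,-118]
    - [319,-365,-118]
    - [319,-365,-118]
    - [319,-365,-118]
    - [319,-365,-118]
  turn: [0,0,-0.13,-0.27,-0.41,-0.55,-0.69,-0.83,-0.97,-1.11,-1.25,-1.39,-1.53,-1.67,-1.8,-1.93,-2.01,-2.01,-2.01,-2.01]
  gripper: [30,30,30,30,30,30,30,30,30,30,30,30,30,30,30,30,30,30,30,30]

```text
time: 4.3
eef_pos: [0.5168, 0.2165, 0.1493]
tool_rot: [-3.141, 0.001, 2.478]
contact_force: [0.2, 0.2, -0.8]
finger_gap: 0.451
```

```bash
python3 - <<'E'
from m import *
print(manip.observe())
im,_=grab('side','side1');t,_=grab('top','top1')
o=np.zeros((600,800,3),np.uint8);o[:,:400]=cv2.resize(im[150:390,240:400],(400,600));o[:,400:]=cv2.resize(t[110:260,190:290],(400,600))
cv2.imwrite('pics/c2.png',o)
E
```

```text
{'time': 4.3, 'joint_positions': array([ 2.71973496e-01,  1.60685749e-01,  1.83353880e+00, -8.67574064e-04,
        1.14736828e+00, -6.34856324e-01]), 'qvel': array([-2.57039756e-03, -6.74200016e-05, -1.90480549e-03,  5.21423449e-04,
       -1.77365292e-03, -4.85725424e-03]), 'tau': array([ 1.59895448e-01, -3.55675828e+01, -2.86693132e+01,  5.44409675e-03,
       -3.58287643e-04,  6.00910949e-03]), 'eef_pos': array([0.51676286, 0.21653467, 0.14931522]), 'tool_rot': array([-3.14112331e+00,  6.36655824e-04,  2.47798277e+00]), 'contact_force': array([ 0.17881475,  0.15077932, -0.83219733]), 'wrist_torque': array([-0.02644983,  0.00599162,  0.01561725]), 'finger_gap': 0.4514748623402871}
```

View pics/c2.png

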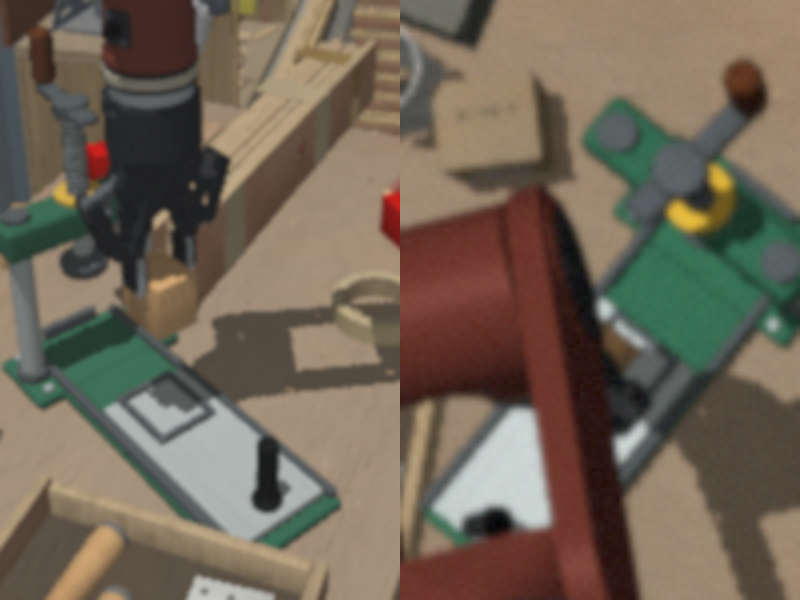

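```bash
python3 - <<'E'
from m import *
S=cv2.imread('pics/side1.png');Q=cloud('side',np.load('pics/side1.npy'));h=cv2.cvtColor(S,cv2.COLOR_BGR2HSV)
t=np.array([.5168,.2165,.1493]); a=np.radians(-38); px=np.array([np.cos(a),np.sin(a),0]);py=np.array([-px[1],px[0],0])
q=Q-t; s=q@px;w=q@py;z=q[...,2]
m=(abs(s)<.045)&(abs(w)<.03)&(z<-.005)&(z>-.035)&(h[...,1]>80)
v,u=np.nonzero(m);print(len(u),u.min(),u.max(),v.min(),v.max())
f=m&(abs(w)<.015);print('face s pct',np.percentile(s[f],[2,10,25,50,75,90]).round(4))
A=np.c_[Q[f][:,:2],np.ones(f.sum())]; k=f&(s<-.018); P=Q[k]; c=P.mean(0);n=np.linalg.svd(P-c)[2][2];print('normal',n,np.degrees(np.arctan2(n[1],n[0])),((c-t)@px))
print('w range on face',np.percentile(w[m&(s<-.018)],[1,5,50,95,99]).round(4),'zbot',np.percentile(z[(abs(s)<.045)&(abs(w)<.015)&(h[...,1]>80)&(z>-.06)],[1,3]))
E
```

```text
285 290 318 266 285
face s pct [-0.0247 -0.0241 -0.0236 -0.0231 -0.0226 -0.022 ]
normal [ 7.93793950e-01 -6.08186717e-01 -2.89071081e-04] -37.458507767157855 -0.02308288226636332
w range on face [-0.018  -0.0164  0.0033  0.0197  0.0204] zbot [-0.02773164 -0.02409295]
```

step_arm:
  xyz:
    - [0,0,30]
    - [0,0,60]
    - [0,0,75]
    - [0,0,85]
    - [0,0,91]
    - [0,0,95]
    - [0,0,97]
    - [0,0,97]
    - [0,0,97]
  turn: [0,0,0,0,0,0,0,0,0]
  gripper: [30,30,30,30,30,30,30,30,30]

```text
time: 5.3
eef_pos: [0.5177, 0.2167, 0.0533]
tool_rot: [3.14, 0.002, 2.478]
contact_force: [1.1, -0.0, -2.0]
finger_gap: 0.45
```

```bash
python3 - <<'E'
from m import *
im,_=grab('side','side2'); cv2.imwrite('pics/c3.png',cv2.resize(im[200:370,230:400],(600,600),interpolation=cv2.INTER_CUBIC))
E
```

```text
(no output)
```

View pics/c3.png

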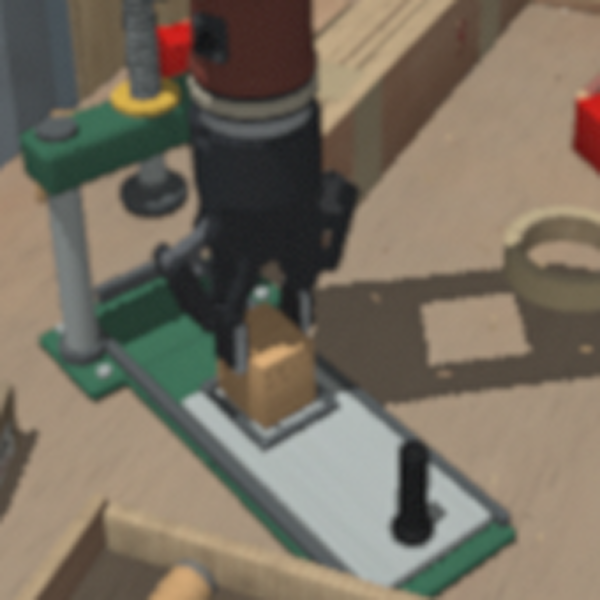

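step_arm:
  xyz:
    - [0,0,1]
    - [0,0,1]
    - [0,0,1]
    - [0,0,1]
    - [0,0,1]
    - [0,0,-20]
    - [0,0,-55]
    - [0,0,-95]
    - [30,0,-107]
    - [70,-1,-107]
    - [110,-1,-107]
    - [135,-1,-107]
    - [135,-1,-107]
    - [135,-1,-107]
  turn: [0,0,0,0,0,0,0,0,0,0,0,0,0,0]
  gripper: [30,65,65,65,65,65,65,65,65,65,65,65,65,65]

```text
time: 6.75
eef_pos: [0.4105, 0.2991, 0.1602]
tool_rot: [3.14, 0.003, 2.48]
contact_force: [0.9, 0.6, 0.7]
finger_gap: 0.756
```

```bash
python3 - <<'E'
from m import *
im,_=grab('side','side3'); cv2.imwrite('pics/c4.png',cv2.resize(im[200:370,230:400],(600,600),interpolation=cv2.INTER_CUBIC))
E
```

```text
(no output)
```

View pics/c4.png

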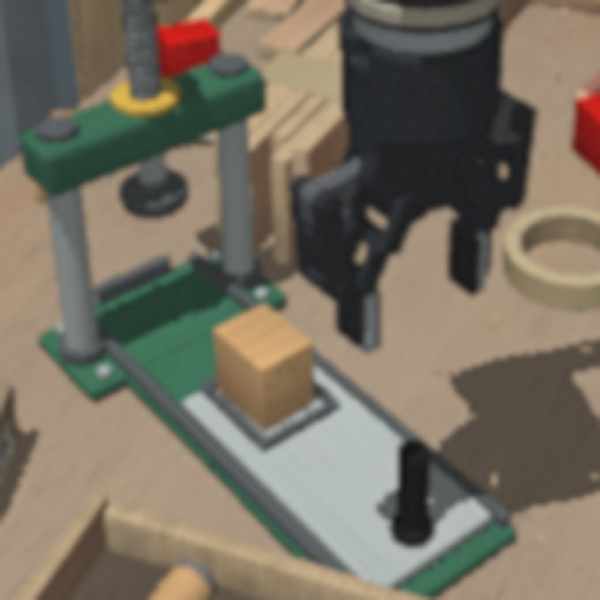

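The block stands flat inside the lips. Next I lower onto the post.

step_arm:
  xyz:
    - [0,0,35]
    - [0,0,70]
    - [0,0,90]
    - [0,0,101]
    - [0,0,101]
    - [0,0,101]
    - [0,0,101]
    - [0,0,101]
    - [0,0,101]
    - [0,0,101]
    - [0,0,101]
  turn: [0,0,0,0,0,0,0,0,0,0,0]
  gripper: [65,65,65,65,65,5,5,5,5,5,5]

```text
time: 7.9
eef_pos: [0.4119, 0.2985, 0.0609]
tool_rot: [3.141, 0.004, 2.48]
contact_force: [-2.7, -3.0, 5.5]
finger_gap: 0.181
```

step_arm:
  xyz:
    - [-4,0,0]
    - [-12,0,0]
    - [-22,0,0]
    - [-34,0,0]
    - [-46,0,0]
    - [-58,0,0]
    - [-70,0,0]
    - [-82,0,0]
    - [-93,0,0]
    - [-102,0,0]
    - [-108,0,0]
    - [-112,0,0]
    - [-114,0,0]
    - [-114,0,0]
  turn: [0,0,0,0,0,0,0,0,0,0,0,0,0,0]
  gripper: [5,5,5,5,5,5,5,5,5,5,5,5,5,5]

```text
time: 9.3
eef_pos: [0.5028, 0.228, 0.0611]
tool_rot: [3.14, 0.005, 2.479]
contact_force: [2.7, 4.0, -6.9]
finger_gap: 0.179
```

step_arm:
  xyz:
    - [-2,0,0]
    - [-4,0,0]
    - [-6,0,0]
    - [-8,0,0]
    - [-8,0,0]
  turn: [0,0,0,0,0]
  gripper: [5,5,5,5,5]

```text
time: 9.8
eef_pos: [0.5095, 0.2229, 0.0611]
tool_rot: [3.139, 0.006, 2.479]
contact_force: [1.2, 4.6, -5.8]
finger_gap: 0.178
```

step_arm:
  xyz:
    - [-1,0,0]
    - [-2,0,0]
    - [-3,0,0]
    - [-4,0,0]
    - [-5,0,0]
    - [-5,0,0]
  turn: [0,0,0,0,0,0]
  gripper: [5,5,5,5,5,5]

```text
time: 10.4
eef_pos: [0.5098, 0.2226, 0.061]
tool_rot: [3.14, -0.004, 2.478]
contact_force: [-7.3, 12.1, 0.8]
finger_gap: 0.18
```

step_arm:
  xyz:
    - [-1,0,0]
    - [-2,0,0]
    - [-3,0,0]
    - [-4,0,0]
    - [-4,0,0]
  turn: [0,0,0,0,0]
  gripper: [5,5,5,5,5]

```text
time: 10.9
eef_pos: [0.5097, 0.2227, 0.061]
tool_rot: [3.141, -0.012, 2.476]
contact_force: [-7.7, 12.4, 0.5]
finger_gap: 0.178
```

step_arm:
  xyz:
    - [0,0,0]
    - [0,0,0]
    - [0,0,0]
    - [0,0,0]
    - [0,0,0]
    - [0,0,-25]
    - [0,0,-65]
    - [0,0,-105]
    - [0,0,-150]
    - [0,0,-195]
    - [0,0,-240]
    - [0,0,-285]
    - [0,0,-310]
    - [-35,-1,-310]
    - [-75,-2,-310]
    - [-115,-4,-310]
    - [-155,-6,-310]
    - [-187,-7,-310]
    - [-187,-7,-310]
    - [-187,-7,-310]
  turn: [0,0,0,0,0,0,0,0,0,0,0,0,0,0,0,0,0,0,0,0]
  gripper: [5,45,45,45,45,45,45,45,45,45,45,45,50,50,50,50,50,50,50,50]

```text
time: 12.9
eef_pos: [0.6553, 0.0987, 0.3682]
tool_rot: [-3.141, -0.013, 2.475]
contact_force: [-0.6, 0.1, 0.4]
finger_gap: 0.585
```

```bash
python3 - <<'E'
from m import *
im,D=grab('side','side4'); cv2.imwrite('pics/c5.png',cv2.resize(im[110:350,180:420],(600,600),interpolation=cv2.INTER_CUBIC))
Q=cloud('side',D)
# tray post & block now
q=Q.reshape(-1,3); a=np.radians(-37.8); px=np.array([np.cos(a),np.sin(a),0]);py=np.array([-px[1],px[0],0]); A=np.array([.615,.1405,0]); r=q-A
k=(abs(r@py)<.03)&(abs(r@px)<.045)&(q[:,2]>.03)&(q[:,2]<.066); print('block s',np.percentile((r@px)[k],[1,5,50,95]),'w',np.percentile((r@py)[k],[1,50,99]))
p=(abs(r@py)<.02)&((r@px)<-.1)&((r@px)>-.2)&(q[:,2]>.035)&(q[:,2]<.075); print('post s',np.percentile((r@px)[p],[2,50,98]),np.percentile((r@py)[p],[2,50,98]))
E
```

```text
block s [-0.02517101 -0.02422798 -0.02182752  0.01971537] w [-0.01782958  0.0150893   0.0229662 ]
post s [-0.145836   -0.14258675 -0.13113277] [-0.00435363  0.00589314  0.01062981]
```

View pics/c5.png

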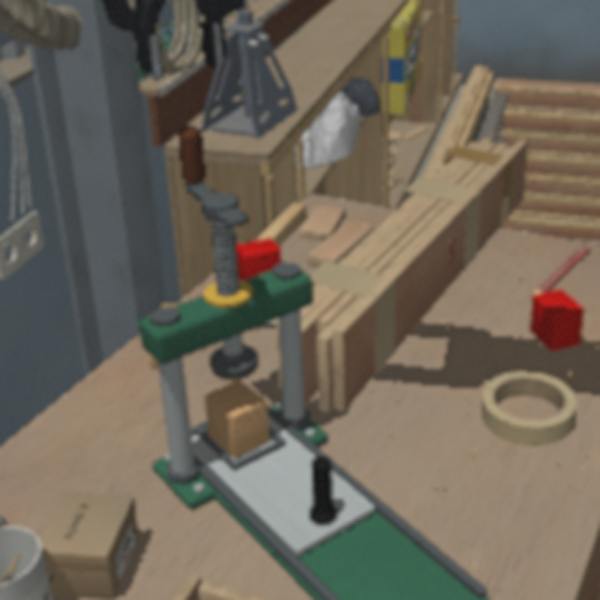

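step_arm:
  xyz:
    - [4,1,0]
    - [4,1,25]
    - [4,1,50]
    - [4,1,65]
    - [4,1,67]
    - [4,1,67]
    - [4,1,67]
    - [4,1,67]
    - [4,1,67]
    - [4,1,67]
    - [4,1,67]
  turn: [0,0,0,0,0,0,0,0,0,0,0]
  gripper: [50,50,50,50,50,50,5,5,5,5,5]

```text
time: 14.05
eef_pos: [0.653, 0.1038, 0.304]
tool_rot: [3.138, -0.01, 2.476]
contact_force: [0.8, 2.8, 5.9]
finger_gap: 0.228
```

```bash
cat > t.py <<'E'
import sys,numpy as np
c0,step,n=map(float,sys.argv[1:4]); 
c=c0+step*np.arange(1,int(n)+1)
print([[round(-55*(np.cos(x)-np.cos(c0)),1),round(-55*(np.sin(x)-np.sin(c0)),1),round(4.775*(x-c0),1)] for x in c])
E
python3 t.py .12 .2 8
```

```text
[[np.float64(2.4), np.float64(-10.7), np.float64(1.0)], [np.float64(6.9), np.float64(-20.7), np.float64(1.9)], [np.float64(13.3), np.float64(-29.7), np.float64(2.9)], [np.float64(21.3), np.float64(-37.2), np.float64(3.8)], [np.float64(30.6), np.float64(-42.9), np.float64(4.8)], [np.float64(41.0), np.float64(-46.7), np.float64(5.7)], [np.float64(51.8), np.float64(-48.3), np.float64(6.7)], [np.float64(62.8), np.float64(-47.8), np.float64(7.6)]]
```

step_arm:
  xyz:
    - [2.5,-10.5,1]
    - [7,-20.5,2]
    - [13.5,-29.5,3]
    - [21.5,-37,4]
    - [30.5,-43,5]
    - [41,-46.5,5.5]
    - [52,-48.5,6.5]
    - [63,-48,7.5]
  turn: [0,0,0,0,0,0,0,0]
  gripper: [5,5,5,5,5,5,5,5]

```text
time: 14.85
eef_pos: [0.576, 0.1023, 0.2967]
tool_rot: [3.138, -0.002, 2.475]
contact_force: [8.5, -4.4, -1.6]
finger_gap: 0.224
```

```bash
cat > f.py <<'E'
from h import *
A=np.array([.6155,.1405]);a=np.radians(-37.8)
s=manip.observe(); p=s['eef_pos'];d=p[:2]-A; th=np.arctan2(d[1],d[0]); F=s['contact_force']
e=d/np.linalg.norm(d); t=np.array([e[1],-e[0]])
print('t',s['time'],'c mod 2pi',(a-th)%(2*np.pi),'r',np.linalg.norm(d)*1e3,'p',p,'Frad',F[:2]@e,'Ftan(cw)',F[:2]@t,'Fz',F[2],'v',s['qvel'].round(3),s['tool_rot'],s['wrist_torque'].round(2))
E
python3 f.py
```

```text
t 14.85 c mod 2pi 1.7133763029185851 r 54.97295593564727 p [0.57597628 0.10229135 0.2967221 ] Frad -3.079787675521832 Ftan(cw) -9.075618927939116 Fz -1.5513712105228068 v [ 0.132 -0.144  0.172  0.001 -0.035  0.13 ] [ 3.13830893e+00 -1.62311281e-03  2.47463168e+00] [-0.68 -1.36  0.03]
```

```bash
sed -i 's/round(\(.*\),1),round(\(.*\),1),round(\(.*\),1)\]/R(\1),R(\2),R(\3)]/; s/^print/R=lambda v:round(float(v)*2)\/2\nprint/' t.py; python3 t.py 1.71 .2 15
```

```text
[[10.5, 2.5, 1.0], [20.5, 7.5, 2.0], [29.5, 14.0, 3.0], [37.0, 22.0, 4.0], [42.5, 31.5, 5.0], [46.0, 42.0, 5.5], [47.5, 52.5, 6.5], [46.5, 63.5, 7.5], [43.5, 74.5, 8.5], [38.5, 84.0, 9.5], [32.0, 92.5, 10.5], [23.5, 100.0, 11.5], [14.0, 105.0, 12.5], [3.5, 108.5, 13.5], [-7.5, 109.5, 14.5]]
```

step_arm:
  xyz:
    - [10.5,2.5,1.0]
    - [20.5,7.5,2.0]
    - [29.5,14.0,3.0]
    - [37.0,22.0,4.0]
    - [42.5,31.5,5.0]
    - [46.0,42.0,5.5]
    - [47.5,52.5,6.5]
    - [46.5,63.5,7.5]
    - [43.5,74.5,8.5]
    - [38.5,84.0,9.5]
    - [32.0,92.5,10.5]
    - [23.5,100.0,11.5]
    - [14.0,105.0,12.5]
    - [3.5,108.5,13.5]
    - [-7.5,109.5,14.5]
  turn: [0,0,0,0,0,0,0,0,0,0,0,0,0,0,0]
  gripper: [5,5,5,5,5,5,5,5,5,5,5,5,5,5,5]

```text
time: 16.35
eef_pos: [0.6469, 0.1863, 0.2821]
tool_rot: [3.14, -0.01, 2.476]
contact_force: [-6.8, 4.1, 4.5]
finger_gap: 0.223
```

```bash
python3 f.py; python3 t.py 4.68 .2 4
```

```text
t 16.35 c mod 2pi 4.653581100646205 r 55.49692944589351 p [0.64687835 0.18627454 0.28214193] Frad -0.48992819554910166 Ftan(cw) -7.946093454353611 Fz 4.530749266428518 v [-0.117  0.159 -0.174 -0.01   0.024 -0.114] [ 3.13992357 -0.01018698  2.47635302] [0.85 1.11 0.01]
[[-11.0, -0.5, 1.0], [-21.5, -3.5, 2.0], [-31.5, -8.5, 3.0], [-40.0, -15.5, 4.0]]
```

step_arm:
  xyz:
    - [-11,-1,1]
    - [-21.5,-3.5,2]
    - [-31.5,-9,3]
    - [-40,-16,4]
  turn: [0,0,0,0]
  gripper: [5,5,5,5]

```text
time: 16.75
eef_pos: [0.6678, 0.1523, 0.2786]
tool_rot: [3.136, -0.015, 2.478]
contact_force: [-1.5, 8.0, 4.1]
finger_gap: 0.222
```

```bash
python3 f.py; python3 - <<'E'
from m import *
im,D=grab('side','side5'); cv2.imwrite('pics/c6.png',cv2.resize(im[220:310,225:325],(600,540),interpolation=cv2.INTER_CUBIC))
E
python3 t.py 5.43 .12 6
```

```text
t 16.75 c mod 2pi 5.401592721461128 r 53.65229199994815 p [0.66783729 0.15230579 0.27862355] Frad 0.3007383892546245 Ftan(cw) -8.14336143466007 Fz 4.079608209079758 v [-0.16   0.001  0.019 -0.001 -0.018 -0.159] [ 3.13550383 -0.01507153  2.47798968] [ 1.32  0.4  -0.04]
[[-4.5, -4.5, 0.5], [-9.0, -10.0, 1.0], [-12.5, -15.5, 1.5], [-15.0, -21.5, 2.5], [-17.0, -27.5, 3.0], [-18.5, -34.0, 3.5]]
```

View pics/c6.png

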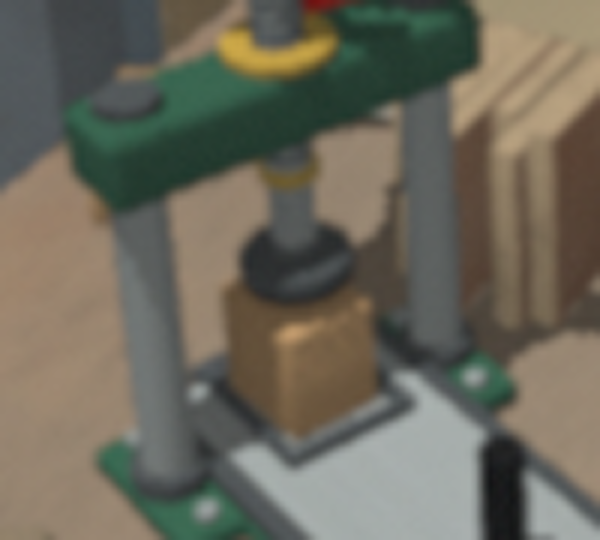

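```bash
python3 t.py 5.42 .15 9
```

```text
[[-6.0, -6.0, 0.5], [-11.0, -12.5, 1.5], [-14.5, -19.5, 2.0], [-17.5, -27.5, 3.0], [-19.0, -35.5, 3.5], [-19.0, -44.0, 4.5], [-18.5, -52.0, 5.0], [-16.0, -60.0, 5.5], [-13.0, -67.5, 6.5]]
```

step_arm:
  xyz:
    - [-6,-6,0.5]
    - [-11,-12.5,1.5]
    - [-14.5,-19.5,2]
    - [-17.5,-27.5,3]
    - [-19,-35.5,3.5]
    - [-19,-44,4.5]
    - [-18.5,-52,5]
    - [-16,-60,5.5]
    - [-13,-67.5,6.5]
  turn: [0,0,0,0,0,0,0,0,0]
  gripper: [5,5,5,5,5,5,5,5,5]

```text
time: 17.7
eef_pos: [0.638, 0.0927, 0.2724]
tool_rot: [3.128, -0.015, 2.478]
contact_force: [5.2, 10.2, 1.9]
finger_gap: 0.223
```

```bash
python3 f.py; python3 t.py 6.75 .07 7
```

```text
t 17.7 c mod 2pi 0.47189824774716127 r 52.81527229423078 p [0.63795613 0.0926965  0.27241053] Frad -7.019151245956331 Ftan(cw) -9.021480146942393 Fz 1.8638347064828493 v [-0.059 -0.156  0.196  0.012 -0.05  -0.059] [ 3.12828228 -0.01459371  2.47761294] [ 1.53 -0.61 -0.06]
[[2.0, -3.5, 0.5], [4.0, -6.5, 0.5], [6.0, -9.5, 1.0], [9.0, -12.5, 1.5], [11.5, -15.5, 1.5], [14.5, -18.0, 2.0], [17.5, -20.0, 2.5]]
```

```bash
cat > f.py <<'E'
from h import *
import sys
A=np.array([.6150,.1408])  # centre of the TCP's circle
a=np.radians(-37.8); ta=manip.observe()['tool_rot'][2]
s=manip.observe(); p=s['eef_pos'];d=p[:2]-A; th=np.arctan2(d[1],d[0]); F=s['contact_force']
e=d/np.linalg.norm(d); t=np.array([e[1],-e[0]]); c=(a-th)%(2*np.pi)
print('t %.2f c %.3f (+2pi %.3f) r %.1f Frad %.1f Ftan %.2f Fz %.1f z %.4f tilt'%(s['time'],c,c+2*np.pi,np.linalg.norm(d)*1e3,F[:2]@e,-F[:2]@t,F[2],p[2]),s['tool_rot'].round(3),s['qvel'].round(2))
st,n=float(sys.argv[1]),int(sys.argv[2]); R=lambda v:round(float(v)*2)/2
r0=np.linalg.norm(d)*1e3
tool=Ro.from_euler('xyz',s['tool_rot']).as_matrix()
out=[]
for i in range(1,n+1):
    x=th-st*i; w=np.array([*(A+.0545*np.array([np.cos(x),np.sin(x)])-p[:2]),-.004775*st*i])*1e3
    out.append([R(v) for v in tool.T@w])
print(out)
E
python3 f.py .07 5
```

```text
t 17.70 c 0.466 (+2pi 6.749) r 53.3 Frad -7.0 Ftan 9.06 Fz 1.9 z 0.2724 tilt [ 3.128 -0.015  2.478] [-0.06 -0.16  0.2   0.01 -0.05 -0.06]
[[0.5, -4.0, 0.5], [3.0, -7.0, 0.5], [5.0, -10.0, 1.0], [7.5, -13.0, 1.5], [10.0, -16.0, 1.5]]
```

step_arm:
  xyz:
    - [2,-3.5,0.5]
    - [4,-6.5,0.5]
    - [6,-9.5,1]
    - [9,-12.5,1.5]
    - [11.5,-15.5,1.5]
  turn: [0,0,0,0,0]
  gripper: [5,5,5,5,5]

```text
time: 18.2
eef_pos: [0.6219, 0.088, 0.2711]
tool_rot: [3.123, -0.01, 2.478]
contact_force: [7.4, 3.3, -2.9]
finger_gap: 0.227
```

```bash
python3 - <<'E'
import numpy as np
from scipy.optimize import least_squares
from h import manip
p=manip.observe()['eef_pos'][:2]
X=np.array([[.653,.1038],[.576,.1023],[.6469,.1863],[.6678,.1523],[.638,.0927],p])
s=least_squares(lambda q:np.hypot(*(X-q[:2]).T)-.055,[.615,.14]);print(s.x,s.fun*1e3)
E
python3 f.py .05 4
```

```text
[0.61378549 0.14228948] [-0.0525873   0.01728919  0.07718464 -0.06569656  0.18568126 -0.09390942]
t 18.20 c 0.781 (+2pi 7.064) r 53.3 Frad -2.3 Ftan 7.79 Fz -2.9 z 0.2711 tilt [ 3.123 -0.01   2.478] [-0.01 -0.08  0.1   0.01 -0.01 -0.01]
[[1.0, -3.0, 0.0], [3.0, -4.5, 0.5], [5.5, -6.5, 0.5], [7.5, -8.0, 1.0]]
```

```bash
sed -i 's/A=np.array(.*$/A=np.array([.61379,.14229])/; s/.0545/.055/' f.py; python3 f.py .05 4
```

```text
t 18.20 c 0.763 (+2pi 7.046) r 54.9 Frad -2.2 Ftan 7.83 Fz -2.9 z 0.2711 tilt [ 3.123 -0.01   2.478] [-0.01 -0.08  0.1   0.01 -0.01 -0.01]
[[2.0, -2.0, 0.0], [4.0, -4.0, 0.5], [6.0, -5.5, 0.5], [8.0, -7.5, 1.0]]
```

step_arm:
  xyz:
    - [2,-2,0]
    - [4,-4,0.5]
    - [6,-5.5,0.5]
    - [8,-7.5,1]
  turn: [0,0,0,0]
  gripper: [5,5,5,5]

```text
time: 18.6
eef_pos: [0.6137, 0.0873, 0.2703]
tool_rot: [3.118, -0.004, 2.478]
contact_force: [8.0, 3.3, -0.9]
finger_gap: 0.226
```

```bash
python3 f.py .05 4
```

```text
t 18.60 c 0.913 (+2pi 7.196) r 55.0 Frad -3.4 Ftan 7.97 Fz -0.9 z 0.2703 tilt [ 3.118 -0.004  2.478] [-0.   -0.06  0.07  0.01 -0.02 -0.  ]
[[2.0, -1.5, 0.0], [4.5, -3.0, 0.5], [7.0, -4.5, 0.5], [9.5, -6.0, 1.0]]
```

step_arm:
  xyz:
    - [2,-1.5,0]
    - [4.5,-3,0.5]
    - [7,-4.5,0.5]
    - [9.5,-6,1]
  turn: [0,0,0,0]
  gripper: [5,5,5,5]

```text
time: 19.0
eef_pos: [0.6053, 0.088, 0.2695]
tool_rot: [3.115, 0.002, 2.477]
contact_force: [9.6, 1.4, 0.0]
finger_gap: 0.223
```

```bash
python3 f.py .05 4
```

```text
t 19.00 c 1.066 (+2pi 7.349) r 55.0 Frad -2.9 Ftan 9.22 Fz 0.0 z 0.2695 tilt [3.115e+00 2.000e-03 2.477e+00] [ 0.01 -0.06  0.07  0.   -0.02  0.01]
[[2.5, -1.5, 0.0], [5.0, -2.5, 0.5], [7.5, -3.5, 0.5], [10.0, -4.5, 1.0]]
```

step_arm:
  xyz:
    - [2.5,-1.5,0]
    - [5,-2.5,0.5]
    - [7.5,-3.5,0.5]
    - [10,-4.5,1]
  turn: [0,0,0,0]
  gripper: [5,5,5,5]

```text
time: 19.4
eef_pos: [0.5976, 0.0898, 0.2689]
tool_rot: [3.111, 0.009, 2.477]
contact_force: [7.9, 0.5, -1.2]
finger_gap: 0.225
```

```bash
python3 f.py .05 4
```

```text
t 19.40 c 1.211 (+2pi 7.494) r 55.0 Frad -2.8 Ftan 7.38 Fz -1.2 z 0.2689 tilt [3.111 0.009 2.477] [ 0.01 -0.05  0.06 -0.   -0.02  0.01]
[[2.5, -1.0, 0.0], [5.0, -1.5, 0.5], [8.0, -2.5, 0.5], [10.5, -3.0, 1.0]]
```

step_arm:
  xyz:
    - [2.5,-1,0]
    - [5,-1.5,0.5]
    - [8,-2.5,0.5]
    - [10.5,-3,1]
  turn: [0,0,0,0]
  gripper: [5,5,5,5]

```text
time: 19.8
eef_pos: [0.5903, 0.0926, 0.2681]
tool_rot: [3.109, 0.017, 2.476]
contact_force: [8.5, -0.4, -0.6]
finger_gap: 0.225
```

```bash
python3 f.py .05 4
```

```text
t 19.80 c 1.352 (+2pi 7.635) r 55.0 Frad -3.3 Ftan 7.87 Fz -0.6 z 0.2681 tilt [3.109 0.017 2.476] [ 0.02 -0.04  0.05 -0.   -0.02  0.02]
[[2.5, -0.5, 0.0], [5.5, -1.0, 0.5], [8.0, -1.5, 0.5], [11.0, -1.5, 0.5]]
```

step_arm:
  xyz:
    - [2.5,-0.5,0]
    - [5.5,-1,0.5]
    - [8,-1.5,0.5]
    - [11,-1.5,0.5]
  turn: [0,0,0,0]
  gripper: [5,5,5,5]

```text
time: 20.2
eef_pos: [0.5844, 0.0959, 0.2677]
tool_rot: [3.107, 0.027, 2.476]
contact_force: [12.6, -4.3, -4.3]
finger_gap: 0.224
```

```bash
python3 f.py .05 4
```

```text
t 20.20 c 1.475 (+2pi 7.758) r 54.9 Frad -3.1 Ftan 12.90 Fz -4.3 z 0.2677 tilt [3.107 0.027 2.476] [ 0.03 -0.04  0.05 -0.02 -0.03  0.03]
[[2.5, -0.5, 0.0], [5.5, -0.5, 0.5], [8.0, -0.5, 0.5], [11.0, 0.0, 0.5]]
```

step_arm:
  xyz:
    - [2.5,-0.5,0]
    - [5.5,-0.5,0.5]
    - [8,-0.5,0.5]
    - [11,0,0.5]
  turn: [0,0,0,0]
  gripper: [5,5,5,5]

```text
time: 20.6
eef_pos: [0.5798, 0.0992, 0.2673]
tool_rot: [3.106, 0.039, 2.475]
contact_force: [11.6, -5.2, -2.6]
finger_gap: 0.227
```

```bash
python3 f.py .12 14
```

```text
t 20.60 c 1.579 (+2pi 7.862) r 54.9 Frad -3.1 Ftan 12.32 Fz -2.6 z 0.2673 tilt [3.106 0.039 2.475] [ 0.04 -0.03  0.04 -0.01  0.    0.04]
[[6.5, 0.5, 0.5], [13.0, 1.5, 0.5], [19.5, 3.5, 1.0], [25.5, 6.0, 1.5], [31.0, 9.5, 2.0], [36.5, 13.5, 2.5], [41.0, 18.0, 3.0], [45.0, 23.0, 3.5], [48.5, 29.0, 4.5], [51.5, 35.0, 5.0], [53.5, 41.0, 5.5], [54.5, 47.5, 6.5], [55.0, 54.0, 7.0], [55.0, 60.5, 8.0]]
```

step_arm:
  xyz:
    - [6.5,0.5,0.5]
    - [13,1.5,0.5]
    - [19.5,3.5,1]
    - [25.5,6,1.5]
    - [31,9.5,2]
    - [36.5,13.5,2.5]
    - [41,18,3]
    - [45,23,3.5]
    - [48.5,29,4.5]
    - [51.5,35,5]
    - [53.5,41,5.5]
    - [54.5,47.5,6.5]
    - [55,54,7]
    - [55,60.5,8]
  turn: [0,0,0,0,0,0,0,0,0,0,0,0,0,0]
  gripper: [5,5,5,5,5,5,5,5,5,5,5,5,5,5]

```text
time: 22.0
eef_pos: [0.5709, 0.1762, 0.2596]
tool_rot: [3.121, 0.038, 2.475]
contact_force: [-9.9, -9.4, 10.8]
finger_gap: 0.221
```

```bash
python3 f.py .11 11
```

```text
t 22.00 c 3.151 (+2pi 9.434) r 54.7 Frad 2.0 Ftan 13.55 Fz 10.8 z 0.2596 tilt [3.121 0.038 2.475] [ 0.08  0.12 -0.12  0.   -0.    0.07]
[[0.0, 6.0, 0.5], [-1.0, 12.0, 1.5], [-2.5, 18.0, 2.0], [-5.0, 23.5, 3.0], [-7.5, 28.5, 3.5], [-11.0, 33.5, 4.5], [-15.0, 38.0, 5.0], [-19.5, 42.0, 6.0], [-24.5, 46.0, 6.5], [-29.5, 49.0, 7.5], [-35.0, 51.0, 8.0]]
```

step_arm:
  xyz:
    - [0,6,0.5]
    - [-1,12,1.5]
    - [-2.5,18,2]
    - [-5,23.5,3]
    - [-7.5,28.5,3.5]
    - [-11,33.5,4.5]
    - [-15,38,5]
    - [-19.5,42,6]
    - [-24.5,46,6.5]
    - [-29.5,49,7.5]
    - [-35,51,8]
  turn: [0,0,0,0,0,0,0,0,0,0,0]
  gripper: [5,5,5,5,5,5,5,5,5,5,5]

```text
time: 23.1
eef_pos: [0.6249, 0.1961, 0.2544]
tool_rot: [3.128, 0.026, 2.476]
contact_force: [-14.2, 4.7, 9.2]
finger_gap: 0.224
```

```bash
python3 f.py .065 5
```

```text
t 23.10 c 4.256 (+2pi 10.539) r 55.0 Frad 1.7 Ftan 14.82 Fz 9.2 z 0.2544 tilt [3.128 0.026 2.476] [-0.04  0.1  -0.11  0.02  0.01 -0.05]
[[-3.0, 1.5, 0.5], [-6.5, 3.0, 1.0], [-10.0, 4.0, 1.0], [-13.5, 4.5, 1.5], [-17.0, 5.5, 2.0]]
```

step_arm:
  xyz:
    - [-3,1.5,0.5]
    - [-6.5,3,1]
    - [-10,4,1]
    - [-13.5,4.5,1.5]
    - [-14.5,5,1.5]
    - [-14.5,5,1.5]
  turn: [0,0,0,0,0,0]
  gripper: [5,5,5,5,5,5]

```text
time: 23.7
eef_pos: [0.6341, 0.1935, 0.2536]
tool_rot: [3.133, 0.013, 2.477]
contact_force: [-12.5, 4.7, 9.5]
finger_gap: 0.224
```

```bash
python3 f.py .03 3
```

```text
t 23.70 c 4.430 (+2pi 10.713) r 55.1 Frad -0.3 Ftan 13.36 Fz 9.5 z 0.2536 tilt [3.133 0.013 2.477] [ 0. -0.  0. -0. -0.  0.]
[[-1.5, 0.5, 0.0], [-3.0, 0.5, 0.5], [-5.0, 1.0, 0.5]]
```

step_arm:
  xyz:
    - [-3,1,0.5]
    - [-6,1.5,0.5]
    - [-9,2,1]
    - [-10,2,1]
    - [-10,2,1]
  turn: [0,0,0,0,0]
  gripper: [5,5,5,5,5]

```text
time: 24.2
eef_pos: [0.6381, 0.1918, 0.2532]
tool_rot: [3.138, 0.001, 2.478]
contact_force: [-13.0, 5.7, 9.0]
finger_gap: 0.224
```

```bash
python3 f.py .03 3
```

```text
t 24.20 c 4.508 (+2pi 10.792) r 55.1 Frad -0.6 Ftan 14.20 Fz 9.0 z 0.2532 tilt [3.138e+00 1.000e-03 2.478e+00] [ 0. -0.  0. -0. -0.  0.]
[[-1.5, 0.0, 0.0], [-3.5, 0.5, 0.5], [-5.0, 0.5, 0.5]]
```

step_arm:
  xyz:
    - [0,0,0]
    - [0,0,0]
    - [0,0,0]
    - [0,0,0]
    - [0,0,0]
    - [0,0,-10]
    - [0,0,-30]
    - [0,0,-60]
    - [0,0,-90]
    - [0,0,-100]
    - [0,0,-100]
  turn: [0,0,0,0,0,0,0,0,0,0,0]
  gripper: [5,5,36,36,36,36,36,36,36,36,36]

```text
time: 25.3
eef_pos: [0.639, 0.1916, 0.3564]
tool_rot: [3.133, 0.004, 2.478]
contact_force: [-0.2, -0.6, -0.1]
finger_gap: 0.419
```

```bash
python3 - <<'E'
from m import *
im,D=grab('side','side6'); t,D2=grab('top','top6')
o=np.zeros((600,800,3),np.uint8);o[:,:450]=cv2.resize(im[140:340,220:370],(450,600),interpolation=cv2.INTER_CUBIC);o[:400,450:]=cv2.resize(t[100:260,190:330],(350,400))
cv2.imwrite('pics/c7.png',o)
Q=cloud('side',D).reshape(-1,3); c=np.array([.61379,.14229])
k=(np.hypot(*(Q[:,:2]-c).T)<.08)&(Q[:,2]>.23)&(Q[:,2]<.29); q=Q[k]; print('knob?',len(q),q.min(0),q.max(0)); h=q[q[:,2]>.24]; print(np.median(h,0))
E
```

```text
knob? 223 [0.62695288 0.18443118 0.23036051] [0.64819822 0.20503233 0.27613404]
[0.63459989 0.19946958 0.26132592]
```

View pics/c7.png

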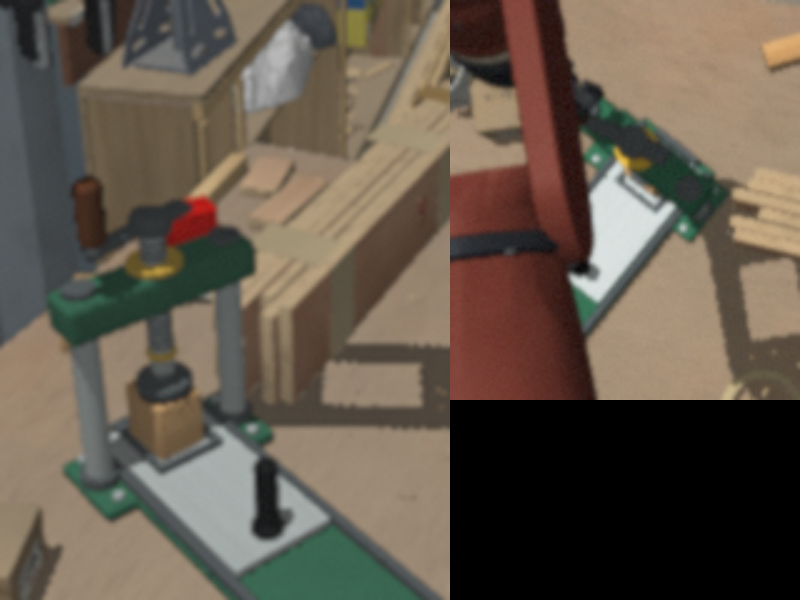

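The pad sits on the block, the tray is home, the crank stayed where I left it and the hand is clear. I'm handing in.

```bash
python3 -c "
from workcell import manip
manip.close_job(); s=manip.observe(); print(s['time'],s['contact_force'])"
```

```text
the job is handed in; nothing more can be done
the job is handed in; nothing more can be done
```

The block is clamped in the press and the job was handed in at about 25 s of the 72 s. I put the plain block in the pocket, pushed the tray against its stop, wound the crank clockwise to contact, added half a turn, then let go and lifted clear.

- **Tray:** it stopped at about 124 mm of travel, not 130 mm, with 14 N on the push. I take this as it having started about 6 mm in, because the camera had put the pocket about 124 mm from the screw before I moved it.
- **Contact:** the force at the crank grip rose from about 8 N (idle) to 12.9 N between crank 7.64 and 7.76. The next reading, 12.3 N, confirmed it.
- **Half turn:** I stopped at 10.79, which is 3.03 to 3.16 rad past contact; half a turn is 3.14. The idle force readings scattered by about 1 N, so contact is only known to about 0.1 rad.
- **Last checks:** the final pictures show the pad on the block, the block upright inside the lips and the crank grip where I left it. The hand is about 60 mm above the grip with about 0.6 N on the wrist, which is no contact.
- **Surroundings:** I saw nothing else moved in the areas I viewed, but I did not compare the whole table before and after. The tool tilted by up to 3° while winding, and this was gone by release.

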